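# Eject a grater plate from its cassette and hang it on the free slanted peg

## Task

Push the spring ejector slide of the white cassette all the way forward so that the steel grater plate comes out, then pull the plate clear and hang it by its eye on the one empty peg of the slanted drying rack. It must go fully home against the peg's collar, ribbed face outward, with the rest of the plate hanging down the slope; let go of it, and leave everything else where it stands.

Things in the scene. Friction and masses are not known exactly. Their poses are not given: they have to be found in the camera images.
- cassette: Fixed white plastic cassette, 150 x 56 x 47 mm high. Origin on the counter; +x points to its open end (at x = +58 mm; rear end at -92), where the plate comes out. Channel inside 40 mm wide, floor at z = 32 mm; the plate lies wholly inside it, its end 1 to 5 mm behind the open end. Beyond the open end there is only the counter below the plate.
- ejector (a joint): Travel of the ejector slide (m): 0 at rest, 0.050 at its stop. Moves along the cassette's +x and pushes the plate by its rear edge; at full travel some 45 mm of plate stick out. A spring resists with 2 N at first, 6 N at the end, and brings the slide back when let go; the plate stays out.
- ejector_grip (a point): Middle of the ejector's grey T-shaped thumb grip on top of the cassette: 12 mm along the cassette's x, 24 mm along y, 16 mm high (z = 62 to 78 mm). At rest it is 64.5 mm behind the cassette's origin. It is pushed from behind, from its -x side.
- plate: Loose flat steel grater plate, 110 x 36 x 6 mm, 60 to 130 g, dark cross ribs on top. Origin at the centre of its underside, x along its length (as the cassette's x), z up. Its eye, a round 15 mm hole, is 39 mm from the centre towards +x, the end that comes out first.
- plate_eye (a point): Centre of the plate's eye (15 mm hole through 6 mm), on the plate's underside.
- rack: Fixed steel drying rack, 330 mm wide (y), 190 deep, 190 high at the tips; origin on the counter below the middle peg. Three pegs 100 mm apart along y lean 0.55 rad (31.5 degrees) from vertical towards its -x (the robot). Two carry other steel blades, one, in any place, is empty. A bar 78 mm down the slope supports hung plates in the seat plane; the sheet behind the pegs is 21 mm below that plane.
- free_peg_seat: Nominal seat of the empty peg: origin 160 mm above the counter in the plane where a hung plate's underside rests; z along the peg (up and towards the robot, 31.5 degrees from vertical), x up the slope (away from the robot), y left. The peg itself stands at y = 0 but up to 10 mm up or down the slope from here (see free_peg).
- spray: Bystander: white bottle, 64 mm wide, 130 high; origin under its centre.
- jar: Bystander: glass jar with metal cap, 72 mm wide, 100 high; origin under its centre.
- bowl: Bystander: steel bowl, 140 mm wide, 60 high; origin under its centre.
- cutter: Bystander: steel cutter ring, 60 mm wide, 35 high; origin under its centre.
- measure: Bystander: grey measuring cup, 76 mm wide, 75 high; origin under its centre.
- scale: Bystander: white kitchen scale, 150 x 130 x 28 mm; origin under its centre.
- free_peg: White mount of the empty peg; origin on the counter, 160 mm below the nominal seat. Steel peg 12 mm thick, 35 mm long above a 24 mm wide, 21 mm tall collar whose top is the seat; the last 3.5 mm taper to 8.4 mm. Peg and collar sit on a stiff adjustable slide, set anywhere within 10 mm up or down the slope of nominal: the setting is not reported, find it by touch or by eye.

How it is judged:
On the way, in this order (a step that is already met when the one before it is completed fails the run):
1. the ejector slide is pushed fully forward and the plate sticks out of the cassette (value of joint ejector above 0.044 m and x of plate in the frame of cassette above 0.035 m and height (world z) of plate below 0.045 m), for 0.1 s.
2. the plate has been pulled clear of the cassette and lifted (horizontal distance between plate and cassette above 0.09 m and height (world z) of plate above 0.08 m), for 0.1 s.
At the end, for the whole second after the job is handed in: The plate hangs at rest on the empty peg: eye within 5 mm of the seat plane, 5 mm sideways and 13.5 mm along the slope of the nominal seat; its body points down the slope within 0.6 rad and lies flat within 0.2 rad; the ejector is back within 6 mm of rest (x of plate_eye in the frame of free_peg_seat between -0.0135 and 0.0135 m and y of plate_eye in the frame of free_peg_seat between -0.005 and 0.005 m and z of plate_eye in the frame of free_peg_seat between -0.004 and 0.005 m and x of plate in the frame of free_peg_seat below -0.015 m and angle between the z axis of plate and the z axis of free_peg_seat, either way round below 0.2 rad and angle between the x axis of plate and the x axis of free_peg_seat, either way round below 0.6 rad and linear speed of plate below 0.01 m/s and value of joint ejector below 0.006 m); the robot touches nothing.
It fails at once if a bystander (bottle, jar, bowl, ring, cup or scale) is moved more than 30 mm (distance of any of spray, jar, bowl, cutter, measure, scale from where it was at the start of the episode above 0.03 m).
It also fails if it takes over 72 s, if anything falls off the work surface, if the arm or the gripper's body presses on something with over 40 N, if the wrist force passes 120 N, or if a joint passes its speed limit or range.

## Robot

A 7-joint arm with a two-finger parallel gripper is mounted at the origin on the work surface. World frame = base frame: x ahead of the robot, y to its left, z up, the work surface at z = 0. Lengths are in m, angles in rad, forces in N, time in s.
With the tool pointing down it reaches from about 0.4 to 0.875 m from the base axis. Payload 6.5 kg.
Tool frame: the origin (TCP) lies at the very end of the fingers, on their centre line; the grasp point (between the pads) lies grasp_offset behind it (grasp_offset is the distance from the TCP to the grasp point, in m); y points along the fingers, z is the direction in which the jaws open and shut, and the axes are right-handed (so a half turn about y gives the same grasp; the last joint's range is limited). The gripper opens to 88 mm and grips with 3 to 60 N. Pads are 18 mm wide; open, the fingers measure 123 mm over their backs; the gripper's body (75 mm by 187 mm) begins 45 mm behind the grasp point.
Start: joints at [-1.215, 0.536, -0.004, 1.538, 0.003, 1.067, -0.071], TCP at [0.266, 0.593, 0.239] pointing down, gripper open.
Joint ranges: [-2.7, 2.7], [-0.37, 2.16], [-1.27, 1.26], [0.24, 2.4], [-1.31, 4.45], [0.19, 1.91], [-2.76, 2.76]. Speed limits (rad/s): [2.39, 2.39, 3.14, 3.14, 3.14, 3.14, 3.14].

## Interface

Orientations are given as a unit quaternion [w, x, y, z].
In Python, from bench import * gives the robot as it stands.
- The arm moves only by the tool servo_tool, never from a script. Its argument "deltas" is a list of rows, each a list of 3 entries, a list of its own where there are three numbers: the shift along the tool's x, y, z scaled (see below), then the turn, a rotation vector about the tool's x, y, z scaled (see below), then the opening in per cent of the stroke, from 0 (shut) to 100 (fully open). In form: [[[x, y, z], [rx, ry, rz], jaw], ...]. A call has exactly 8 rows; each row shifts and turns the commanded pose from where the row before left it, along the tool's axes as they then stand; what a row does not reach is not made up. The controller multiplies each number of a shift by 40 mm and each number of a turn by 120 degrees. A row lasts 1/8 s, in which the tool goes at most 62.5 mm and 10.7 degrees, less where a joint would pass 70% of its speed; a pose out of reach is approached as far as the arm can. A call with a number of a shift or a turn outside -1 to 1 is refused whole. A call with a gripper value outside its range is refused whole. The fingers move at their own pace and stop on an object; "newtons" is the grip in N (left out, the last holds). Time passes only in rows, so rows that do not move let the fingers close, or fill a call up. It gives the time, the measured TCP pose, the force and the opening at its end, in the units of the state.
- state(): the state, without advancing time (a new reading comes with each control period).
- grab_frame(name): name is "scene" or "top" or "wrist"; returns the picture (400x640x3 uint8, blue, green, red); there is no depth.
- calibration(name): a dict with "camera_matrix" (3x3 intrinsics, pixels), "k1" (the pictures are not rectified: a ray, as slopes to the right and down, at radius r is drawn at 1 + k1 r^2 times it, then the intrinsics apply), "xyz" and "orientation" of the camera in the world. Camera axes: x right, y down, z forward; pixel columns grow to the right and rows downward; lengths in m; the calibration is good to about 2 mm. A picture is of the moment at which its call begins: read the wrist's pose just before it. calibration takes no time and is no camera call; for the wrist camera it gives the pose at the moment of the call.
- sign_off(): hands the job in, once; it reports no verdict.
The state is a dict: "time": time; "q": joint angles; "joint_velocities": joint speeds; "tau": joint torques, N m; "tool_pos": TCP position; "ee_rot": TCP orientation; "wrist_force": force on the tool from outside, world axes, zero at the start; "ft_torque": the same for the moment, N m; "gripper_width": opening from 0.0 (shut) to 1.0 (fully open).
Only numpy, scipy, OpenCV 4.12 (cv2) and the standard library are available. Lean on these libraries where they do the work, as an engineer would, in place of code of your own. Each camera call takes 0.05 s, during which the arm holds its last target. There are 200 camera calls.

## Working session

There is one attempt and no reset: what is moved stays moved. The work goes in short steps, Python scripts to look and compute and a tool call to move; the robot and the scene stay as the last step left them, time stands still between calls to the robot, and variables do not carry over. Pictures are saved under pics/ and viewed, about 8 in all and at most 12, crops included, and the job is handed in when it is done.

Besides the shell and the picture viewer there is one more tool, called after "Call:" as name(argument=value, ...) on one line, values as JSON. servo_tool: Moves the arm, as the interface text tells. Its arguments: {"type":"object","properties":{"deltas":{"type":"array"},"newtons":{"type":"number"}},"required":["deltas"]}

```bash
mkdir -p pics; ls
python3 - <<'E'
from bench import *
import cv2,numpy as np
s=state();print(s)
for n in("scene","top","wrist"):
    c=calibration(n);print(n,c)
a=grab_frame("scene");b=grab_frame("top");w=grab_frame("wrist")
for n,i in(("scene",a),("top",b),("wrist",w)):cv2.imwrite(f"pics/{n}0.png",i)
cv2.imwrite("pics/st0.png",cv2.resize(np.vstack([a,b]),None,fx=.75,fy=.75))
E
```

```text
pics
{'time': 0.0, 'q': array([-1.21523227,  0.53712149, -0.00446085,  1.53882737,  0.00258465,
        1.06728853, -0.07119813]), 'joint_velocities': array([-0.00087587, -0.00046748, -0.00158095, -0.00017364,  0.0025443 ,
        0.00115395, -0.00149431]), 'tau': array([-1.62133292e-04, -5.70982969e+01,  9.90608186e-01, -2.51608479e+01,
       -5.62488323e-02,  1.78118044e-02,  1.49667858e-04]), 'tool_pos': array([0.2658477 , 0.59250404, 0.23788564]), 'ee_rot': array([-0.6908753 ,  0.69202089, -0.14807164,  0.1478959 ]), 'wrist_force': array([ 0.13767422, -0.15785356,  0.37445497]), 'ft_torque': array([-0.02781964,  0.02172972,  0.01389918]), 'gripper_width': 1.0026390771653673}
scene {'camera_matrix': array([[393.36420486,   0.        , 323.49811346],
       [  0.        , 393.36420486, 196.88880669],
       [  0.        ,   0.        ,   1.        ]]), 'k1': 0.007968797737938658, 'xyz': array([1.05500536, 0.52276513, 0.98535252]), 'orientation': array([-0.11670444,  0.32041757,  0.88230297, -0.32442893])}
top {'camera_matrix': array([[509.53440906,   0.        , 329.31624814],
       [  0.        , 509.53440906, 198.52934605],
       [  0.        ,   0.        ,   1.        ]]), 'k1': -0.07240982145939398, 'xyz': array([ 0.28967552, -0.03970748,  1.76579419]), 'orientation': array([ 0.06417401, -0.70220238,  0.70571164, -0.0690261 ])}
wrist {'camera_matrix': array([[340.08559524,   0.        , 323.54253056],
       [  0.        , 340.08559524, 200.52617299],
       [  0.        ,   0.        ,   1.        ]]), 'k1': -0.06040081096917064, 'xyz': array([0.20328912, 0.62065877, 0.38334252]), 'orientation': array([0.11440314, 0.8317457 , 0.53833272, 0.07286216])}
```

View pics/scene0.png

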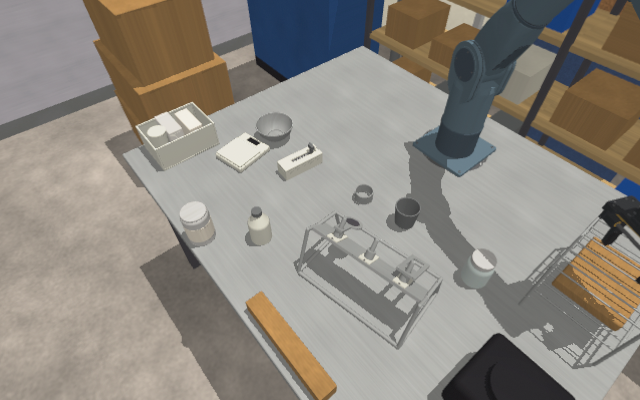

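View pics/top0.png

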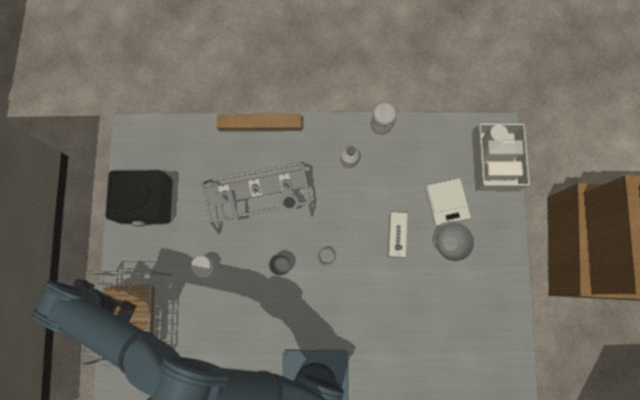

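The scene view shows the cassette at about (300,162) with its grip towards the robot end, and the rack with its middle mount (370,257) apparently empty. The top view has the cassette at (398,234) and the mounts at (225,191), (255,187) and (285,183).

```bash
cat > h.py <<'E'
import cv2,numpy as np
from scipy.spatial.transform import Rotation as R
from bench import *
def rot(q): return R.from_quat(np.r_[q[1:],q[0]]).as_matrix()
def ray(c,p):
    K=c["camera_matrix"];d=np.array([(p[0]-K[0,2])/K[0,0],(p[1]-K[1,2])/K[1,1]])
    u=d.copy()
    for _ in range(10): u=d/(1+c["k1"]*(u@u))
    v=rot(c["orientation"])@np.r_[u,1];return np.array(c["xyz"]),v/np.linalg.norm(v)
def onz(c,p,z):
    o,v=ray(c,p);return o+v*(z-o[2])/v[2]
def tri(c1,p1,c2,p2):
    o1,v1=ray(c1,p1);o2,v2=ray(c2,p2)
    t=np.linalg.lstsq(np.c_[v1,-v2],o2-o1,rcond=None)[0]
    a,b=o1+t[0]*v1,o2+t[1]*v2
    return (a+b)/2,np.linalg.norm(a-b)
def proj(c,P):
    u=rot(c["orientation"]).T@(np.array(P)-c["xyz"]);u=u[:2]/u[2];u=u*(1+c["k1"]*(u@u))
    K=c["camera_matrix"];return np.array([K[0,0]*u[0]+K[0,2],K[1,1]*u[1]+K[1,2]])
E
python3 - <<'E'
import cv2,numpy as np
t=cv2.imread("pics/top0.png");s=cv2.imread("pics/scene0.png")
f=lambda im,x,y,w,h,k:cv2.resize(im[y:y+h,x:x+w],None,fx=k,fy=k,interpolation=cv2.INTER_CUBIC)
A=f(t,380,205,40,60,5);B=f(s,270,135,60,60,5);D=f(t,200,155,120,80,5)[:, :600]
top=np.hstack([A,B]);top=np.pad(top,((0,0),(0,600-top.shape[1]),(0,0)))
C=f(s,290,205,150,75,4)
im=np.vstack([top,C]);cv2.imwrite("pics/crop1.png",im);print(im.shape)
E
```

```text
(600, 600, 3)
```

View pics/crop1.png

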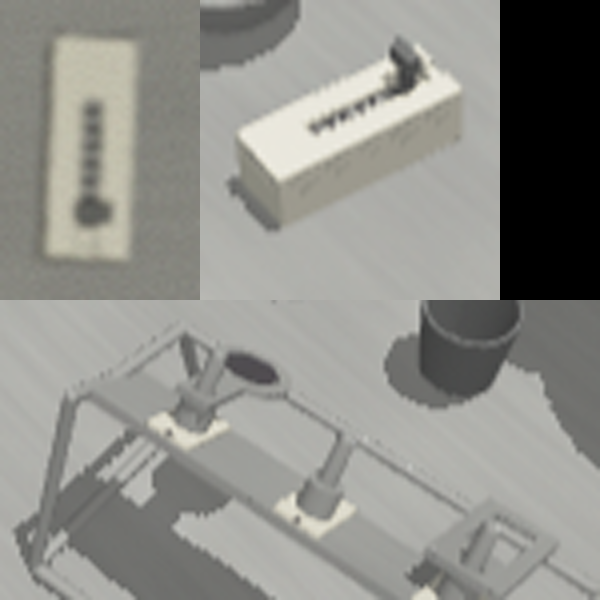

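The crop shows that the middle peg is the empty one. The cassette's grip is at its lower end in the top view, near full-frame (398,247), so the open end points away from the robot.

Run:
```python
from h import *
t=cv2.imread("pics/top0.png");s=cv2.imread("pics/scene0.png")
c=calibration("top");cs=calibration("scene")
def wh(im,x,y,w,h,th):
    r=im[y:y+h,x:x+w].astype(int);m=np.zeros(im.shape[:2],np.uint8)
    m[y:y+h,x:x+w]=((r.min(2)>th)&(r[...,2]-r[...,0]>th/20)).astype(np.uint8)*255;return m
r=t[205:265,380:420].reshape(-1,3);print(np.percentile(r,[10,50,90],axis=0))
m=wh(t,380,205,40,60,160)
m=cv2.morphologyEx(m,cv2.MORPH_CLOSE,np.ones((9,9)))
k=max(cv2.findContours(m,0,1)[0],key=cv2.contourArea);b=cv2.minAreaRect(k);print(b)
P=[onz(c,p,.047) for p in cv2.boxPoints(b)];print(np.round(P,4));print([np.linalg.norm(P[i]-P[i-1]) for i in range(4)],np.mean(P,0))
for x,y,w,h in((215,180,20,20),(245,177,20,20),(275,173,22,20)):
    r=t[y:y+h,x:x+w].astype(int);m=wh(t,x,y,w,h,165);ks=cv2.findContours(m,0,1)[0]
    print([(cv2.contourArea(k),np.round(cv2.minAreaRect(k)[0],1)) for k in ks if cv2.contourArea(k)>5], r.min(2).max())
for (p,q) in (((398.3,246.5),(311.5,148)),((255.5,187),(369,258)),):
    print(tri(c,p,cs,q))
m=wh(s,280,200,165,100,185)
print([(cv2.contourArea(k),np.round(cv2.minAreaRect(k)[0],1)) for k in cv2.findContours(m,0,1)[0] if cv2.contourArea(k)>5])
```

```text
[[121. 128. 128.]
 [126. 133. 134.]
 [171. 190. 192.]]
((397.83837890625, 234.01092529296875), (15.346854209899902, 42.13936996459961), 1.847610354423523)
[[ 0.4237 -0.2543  0.047 ]
 [ 0.5675 -0.2628  0.047 ]
 [ 0.5655 -0.3155  0.047 ]
 [ 0.4216 -0.3062  0.047 ]]
[np.float64(0.051908173147054565), np.float64(0.1440778560083209), np.float64(0.05268663760515194), np.float64(0.14418303180348713)] [ 0.49457472 -0.28468888  0.047     ]
[] 164
[] 164
[] 164
(array([ 0.44690828, -0.2793325 ,  0.06277968]), np.float64(0.009109022013801864))
(array([0.63784661, 0.19245433, 0.13681755]), np.float64(0.007557631393759944))
[(32.0, array([399.9, 282.1])), (38.5, array([368.1, 258.3])), (29.0, array([336.7, 237.5]))]
```

```bash
cat >> h.py <<'E'
def plan(pos,M,s=None):
    """total shift (units of 40mm, current tool axes) and turn (units of 120deg) to reach pos, M"""
    s=s or state();A=rot(s["ee_rot"])
    w=R.from_matrix(A.T@M).as_rotvec()
    print("t",round(s["time"],2),"pos",np.round(s["tool_pos"],4),"shift",np.round(A.T@(np.array(pos)-s["tool_pos"])/.04,3),"turn",np.round(w/np.deg2rad(120),4),"deg",np.round(np.rad2deg(w),1))
E
python3 - <<'E'
from h import *
import bench
print([n for n in dir(bench) if n[0]!='_'], getattr(bench,"grasp_offset",None))
A=rot(state()["ee_rot"]);print(np.round(A,3))
c=calibration("wrist");print("cam in tool",A.T@(c["xyz"]-state()["tool_pos"]));print(np.round(A.T@rot(c["orientation"]),3))
y=-0.062
# tool x along world ±, y down
for sgn in(1,-1):
    X=sgn*np.array([np.cos(y),np.sin(y),0]);Y=np.array([0,0,-1.]);M=np.c_[X,Y,np.cross(X,Y)]
    plan([.45,.15,.35],M)
E
```

```text
['IKError', 'calibration', 'grab_frame', 'grasp_offset', 'sign_off', 'state'] 0.0187
[[ 0.912 -0.     0.409]
 [-0.409 -0.001  0.912]
 [ 0.    -1.    -0.001]]
cam in tool [-6.86165440e-02 -1.45525084e-01 -1.44349760e-04]
[[ 0.     0.963  0.269]
 [ 0.    -0.269  0.963]
 [ 1.    -0.    -0.   ]]
t 0.15 pos [0.2659 0.5926 0.238 ] shift [ 8.728 -2.788 -8.216] turn [ 6.000e-04 -1.718e-01 -1.000e-04] deg [  0.1 -20.6  -0. ]
t 0.15 pos [0.2659 0.5926 0.238 ] shift [ 8.728 -2.788 -8.216] turn [1.0000e-04 1.3282e+00 9.0000e-04] deg [0.000e+00 1.594e+02 1.000e-01]
```

Call:
servo_tool(deltas=[[[0,-1,0],[0,-0.0573,0],100],[[0,-1,0],[0,-0.0573,0],100],[[0,-1,0],[0,-0.0572,0],100],[[0.95,0,-0.85],[0,0,0],0],[[0.95,0,-0.85],[0,0,0],0],[[0.95,0,-0.85],[0,0,0],0],[[0.95,0,-0.85],[0,0,0],0],[[0.95,0,-0.85],[0,0,0],0]])

```text
time: 1.15
tool_pos: [0.4461, 0.4101, 0.3585]
ee_rot: [-0.707, 0.707, -0.022, 0.022]
wrist_force: [1.3, -0.2, -0.5]
gripper_width: 0.458
```

Call:
servo_tool(deltas=[[[0.95,0,-0.85],[0,0,0],0],[[0.95,0,-0.85],[0,0,0],0],[[0.95,0,-0.85],[0,0,0],0],[[0.95,0,-0.85],[0,0,0],0],[[0.95,0,-0.85],[0,0,0],0],[[0.95,0,-0.85],[0,0,0],0],[[0,0,0],[0,0,0],0],[[0,0,0],[0,0,0],0]])

```text
time: 2.15
tool_pos: [0.6596, 0.1946, 0.3582]
ee_rot: [0.707, -0.707, 0.022, -0.021]
wrist_force: [0.3, 0.7, 0.1]
gripper_width: 0.007
```

Run:
```python
from h import *
c=calibration("wrist");w=grab_frame("wrist");cv2.imwrite("pics/w1.png",w)
np.savez("w1.npz",**{k:np.array(v) for k,v in c.items()})
s=state();print(s["time"],s["tool_pos"],np.round(rot(s["ee_rot"]),3),s["gripper_width"])
```

```text
2.2 [0.65926738 0.19543384 0.35846968] [[ 0.998 -0.001  0.06 ]
 [-0.06   0.001  0.998]
 [-0.001 -1.     0.001]] 0.004358029788128503
```

View pics/w1.png

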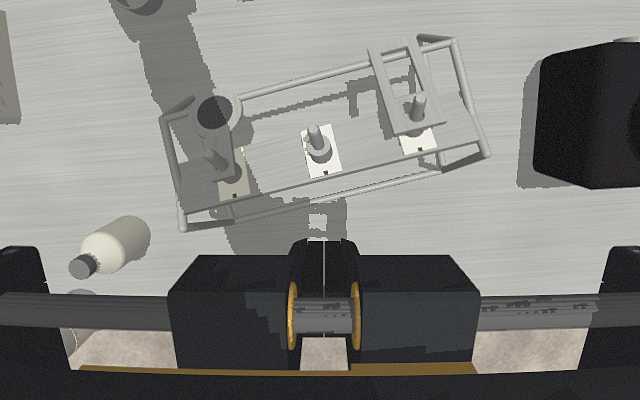

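The wrist view shows the empty middle peg with its tip at about (314,130) and its collar at (319,150). The mount dots are at (234,196), (325,173) and (420,149). A second view from 0.15 m to the side will allow triangulation.

Call:
servo_tool(deltas=[[[0,0,-0.9],[0,0,0],0],[[0,0,-0.9],[0,0,0],0],[[0,0,-0.9],[0,0,0],0],[[0,0,-0.8],[0,0,0],0],[[0,0,0],[0,0,0],0],[[0,0,0],[0,0,0],0],[[0,0,0],[0,0,0],0],[[0,0,0],[0,0,0],0]])

```text
time: 3.2
tool_pos: [0.6514, 0.0555, 0.3586]
ee_rot: [0.707, -0.707, 0.021, -0.021]
wrist_force: [0.5, -0.7, 1.0]
gripper_width: 0.007
```

Run:
```python
from h import *
c=calibration("wrist");w=grab_frame("wrist");cv2.imwrite("pics/w2.png",w)
np.savez("w2.npz",**{k:np.array(v) for k,v in c.items()})
s=state();print(s["time"],s["tool_pos"])
p=proj(c,onz(dict(np.load("w1.npz")),(319,150),.16));print(p)
a=cv2.imread("pics/w1.png")
x,y=int(p[0]),int(p[1]);f=lambda i,x,y:cv2.resize(i[max(y-40,0):max(y-40,0)+80,x-30:x+30],None,fx=6,fy=6,interpolation=cv2.INTER_CUBIC)
print(x-30,max(y-40,0))
cv2.imwrite("pics/c2.png",np.hstack([f(a,320,150),f(w,x,y)]))
```

```text
3.25 [0.65144729 0.05514624 0.35860087]
[455.80190403 149.9796484 ]
425 109
```

View pics/c2.png

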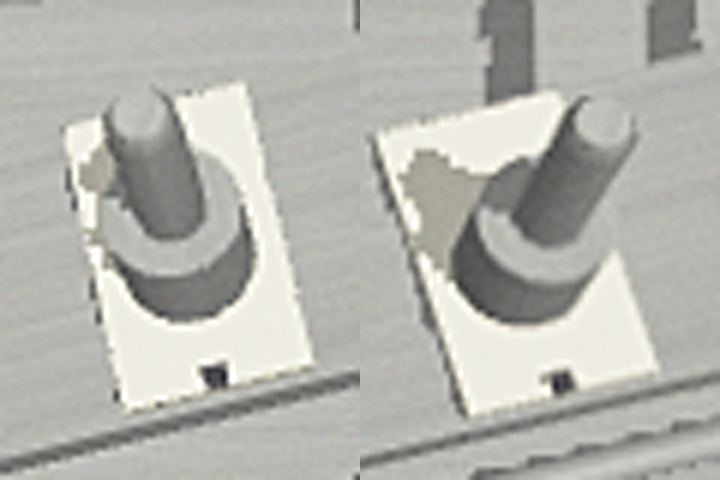

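The crops show the peg's end face at about (141,110) left and (604,123) right, and the collar ring's centre at about (172,213) and (546,221). The white mount's four corners are clear in both.

Run:
```python
from h import *
c1=dict(np.load("w1.npz"));c2=dict(np.load("w2.npz"))
f1=lambda u,v:(290+(u+.5)/6-.5,110+(v+.5)/6-.5)
f2=lambda u,v:(425+(u-360+.5)/6-.5,109+(v+.5)/6-.5)
pts=dict(tip=((141,109),(604,122)),col=((172,213),(546,221)),TL=((65,127),(375,132)),TR=((243,85),(560,92)),BR=((312,365),(657,375)),BL=((124,410),(468,415)),dot=((215,377),(562,381)))
P={}
for n,(a,b) in pts.items():
    P[n],e=tri(c1,f1(*a),c2,f2(*b));print(n,np.round(P[n],4),"gap",round(e,4))
d=P['tip']-P['col'];print("peg",np.linalg.norm(d),"lean",np.arctan2(np.hypot(d[0],d[1]),d[2]),"yaw",np.arctan2(-d[1],-d[0]))
u=(P['TR']-P['TL']+P['BR']-P['BL'])/2;print("mount w",np.linalg.norm(u),"yaw",np.arctan2(-u[0],u[1]), "tilt",u)
v=(P['BL']-P['TL']+P['BR']-P['TR'])/2;print("mount l",np.linalg.norm(v),"slope",np.arctan2(v[2],np.hypot(v[0],v[1])),"yaw",np.arctan2(v[1],v[0]))
D=[onz(c1,p,.15) for p in((234,196),(325,173),(420,149))];print(np.round(D,4));k=D[2]-D[0];print("dots",np.linalg.norm(k),"yaw",np.arctan2(-k[0],k[1]))
yaw=np.arctan2(-k[0],k[1]);
z=np.array([-np.sin(.55)*np.cos(yaw),-np.sin(.55)*np.sin(yaw),np.cos(.55)]);x=np.array([np.cos(.55)*np.cos(yaw),np.cos(.55)*np.sin(yaw),np.sin(.55)])
m=np.mean([P[i] for i in('TL','TR','BL','BR')],0)
print("mount ctr",m,"tip-35z",P['tip']-.035*z,"s rel",[(P[i]-m)@x for i in('tip','col')],[(P[i]-m)@z for i in('tip','col')])
```

```text
tip [0.6096 0.1879 0.1902] gap 0.0008
col [0.6285 0.191  0.1601] gap 0.0003
TL [0.6152 0.1717 0.1255] gap 0.0
TR [0.6095 0.2045 0.1292] gap 0.0001
BR [0.6567 0.2133 0.1562] gap 0.0008
BL [0.6625 0.1803 0.1551] gap 0.0002
dot [0.6574 0.1964 0.156 ] gap 0.0001
peg 0.03565186603587817 lean 0.5670965929429317 yaw 0.1575806470803439
mount w 0.03348782778210836 yaw 0.17303420674361814 tilt [-0.00575098  0.03290372  0.00238875]
mount l 0.05576268572897676 slope 0.532674656129192 yaw 0.18025067597927663
[[0.6781 0.0963 0.15  ]
 [0.6592 0.1959 0.15  ]
 [0.6398 0.2963 0.15  ]]
dots 0.20368481116463408 yaw 0.1893342571401554
mount ctr [0.63599992 0.19245238 0.14150724] tip-35z [0.62754899 0.19139147 0.16034488] s rel [np.float64(0.0026000960268857676), np.float64(0.003201361145355703)] [np.float64(0.055502161876440456), np.float64(0.019860552359897497)]
```

Call:
servo_tool(deltas=[[[-0.3,0,-1],[0,0,0],0],[[-0.3,0,-1],[0,0,0],0],[[-0.3,0,-1],[0,0,0],0],[[-0.3,0,-1],[0,0,0],0],[[-0.3,0,-1],[0,0,0],0],[[-0.2,0,-1],[0,0,0],0],[[0,0,-1],[0,0,0],0],[[0,0,0],[0,0,0],0]])

```text
time: 4.25
tool_pos: [0.5652, -0.225, 0.3588]
ee_rot: [-0.706, 0.707, -0.024, 0.024]
wrist_force: [-0.7, -0.4, 0.6]
gripper_width: 0.005
```

Run:
```python
from h import *
c=calibration("wrist");w=grab_frame("wrist");cv2.imwrite("pics/w3.png",w)
np.savez("w3.npz",**{k:np.array(v) for k,v in c.items()})
s=state();print(s["time"],s["tool_pos"])
x,y=proj(c,[.495,-.285,.05]).astype(int);print(x,y)
x0,y0=max(x-75,0),max(y-115,0);print(x0,y0)
cv2.imwrite("pics/c3.png",cv2.resize(w[y0:y0+230,x0:x0+150],None,fx=2.6,fy=2.6,interpolation=cv2.INTER_CUBIC))
```

```text
4.3 [ 0.56599284 -0.2222697   0.35867964]
274 108
199 0
```

View pics/c3.png

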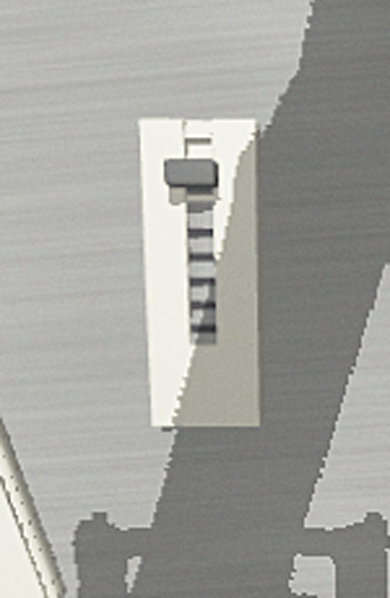

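The near view shows the grip's top at crop (191,171) and the cassette's left edge running from (140,120) to (152,427). The grip's pixel size matches 24 x 12 mm.

Run:
```python
from h import *
c=dict(np.load("w3.npz"));f=lambda u,v:((u+.5)/2.6-.5+199,(v+.5)/2.6-.5)
g=onz(c,f(191,171),.078);print("grip",g)
w=cv2.imread("pics/w3.png");
for r in (50,60,70,80,100,120,140,160):
    print(r,w[r,199+45:199+103:1].min(1).tolist()[:60:1] if r in(100,160) else "")
a,b=onz(c,f(140,120),.047),onz(c,f(152,427),.047);print("left edge",a,b,np.linalg.norm(b-a),np.arctan2(*(b-a)[[1,0]]))
a,b=onz(c,f(184,130),.047),onz(c,f(190,340),.047);print("slot",a,b,np.arctan2(*(b-a)[[1,0]]))
bb=onz(c,f(206,427),.0);print("front bottom edge at z0",bb, "top edge .047",onz(c,f(206,419),.047))
```

```text
grip [ 0.44541533 -0.27870249  0.078     ]
50 
60 
70 
80 
100 [175, 173, 178, 176, 178, 175, 173, 173, 174, 167, 199, 230, 234, 233, 232, 232, 232, 233, 231, 231, 231, 232, 231, 233, 234, 238, 222, 128, 112, 131, 128, 129, 134, 133, 136, 136, 132, 124, 150, 156, 159, 158, 163, 156, 162, 160, 164, 163, 156, 163, 159, 159, 161, 152, 114, 108, 111, 118]
120 
140 
160 [175, 175, 173, 172, 173, 172, 174, 174, 173, 177, 176, 176, 171, 216, 232, 231, 229, 230, 229, 231, 238, 181, 164, 155, 152, 157, 153, 160, 156, 155, 161, 156, 155, 156, 154, 158, 154, 155, 153, 157, 156, 158, 158, 159, 153, 159, 153, 155, 158, 156, 156, 154, 157, 159, 147, 106, 115, 120]
left edge [ 0.41637352 -0.30525268  0.047     ] [ 0.56610246 -0.31651187  0.047     ] 0.15015167267148014 -0.07505589974669062
slot [ 0.42259539 -0.28443268  0.047     ] [ 0.52292315 -0.29186539  0.047     ] -0.07394920288683934
front bottom edge at z0 [ 0.57542232 -0.29523508  0.        ] top edge .047 [ 0.56389493 -0.28782536  0.047     ]
```

Call:
servo_tool(deltas=[[[-0.62,0.8,-0.27],[0,0,0],0],[[-0.62,0.8,-0.27],[0,0,0],0],[[-0.62,0.8,-0.27],[0,0,0],0],[[-0.62,0.8,-0.27],[0,0,0],0],[[-0.62,0.8,-0.27],[0,0,0],0],[[-0.62,0.8,-0.27],[0,0,0],0],[[0,0.9,0],[0,0,0],0],[[0,0.7,0],[0,0,0],0]])

```text
time: 5.3
tool_pos: [0.4143, -0.275, 0.1016]
ee_rot: [0.707, -0.706, 0.021, -0.021]
wrist_force: [0.4, 0.1, 0.4]
gripper_width: 0.003
```

Run:
```python
from h import *
y=-.072;X=np.array([np.cos(y),np.sin(y),0]);Y=np.array([0,0,-1.]);M=np.c_[X,Y,np.cross(X,Y)]
plan([.4127,-.277,.056],M)
```

```text
t 5.3 pos [ 0.4143 -0.275   0.1016] shift [-0.037  1.141 -0.055] turn [-0.0005  0.0057  0.0001] deg [-0.1  0.7  0. ]
```

Call:
servo_tool(deltas=[[[-0.04,0.55,-0.05],[0,0.0057,0],0],[[0,0.55,0],[0,0,0],0],[[0,0.04,0],[0,0,0],0],[[0.3,0,0],[0,0,0],0],[[0.3,0,0],[0,0,0],0],[[0.3,0,0],[0,0,0],0],[[0.3,0,0],[0,0,0],0],[[0,0,0],[0,0,0],0]])

```text
time: 6.3
tool_pos: [0.4605, -0.2819, 0.0573]
ee_rot: [0.707, -0.707, 0.026, -0.026]
wrist_force: [-3.8, 1.4, 2.3]
gripper_width: 0.004
```

Call:
servo_tool(deltas=[[[0.15,0,0],[0,0,0],0],[[0.15,0,0],[0,0,0],0],[[0.15,0,0],[0,0,0],0],[[0.1,0,0],[0,0,0],0],[[0,0,0],[0,0,0],0],[[0,0,0],[0,0,0],0],[[0,0,0],[0,0,0],0],[[0,0,0],[0,0,0],0]])

```text
time: 7.3
tool_pos: [0.479, -0.2832, 0.057]
ee_rot: [0.707, -0.706, 0.028, -0.025]
wrist_force: [-10.1, 2.2, 7.3]
gripper_width: 0.004
```

Call:
servo_tool(deltas=[[[0.1,0,0],[0,0,0],0],[[0.1,0,0],[0,0,0],0],[[0,0,0],[0,0,0],0],[[0,0,0],[0,0,0],0],[[0,0,0],[0,0,0],0],[[0,0,0],[0,0,0],0],[[0,0,0],[0,0,0],0],[[0,0,0],[0,0,0],0]])

```text
time: 8.3
tool_pos: [0.4797, -0.2833, 0.0563]
ee_rot: [0.708, -0.705, 0.033, -0.021]
wrist_force: [-27.0, 5.0, 23.0]
gripper_width: 0.006
```

Run:
```python
from h import *
w=grab_frame("wrist");cs=calibration("scene");s=grab_frame("scene");c=calibration("wrist")
np.savez("w4.npz",**{k:np.array(v) for k,v in c.items()})
cv2.imwrite("pics/w4.png",w);cv2.imwrite("pics/s4.png",s)
print(np.round(state()["tool_pos"],4),np.round(state()["wrist_force"],1))
a=cv2.resize(s[125:205,250:350],None,fx=4,fy=4,interpolation=cv2.INTER_CUBIC)
cv2.imwrite("pics/c4.png",np.hstack([a,cv2.resize(w,(512,320))[:, 100:412]]))
```

```text
[ 0.4797 -0.2833  0.0562] [-26.7   5.2  22.8]
```

View pics/c4.png

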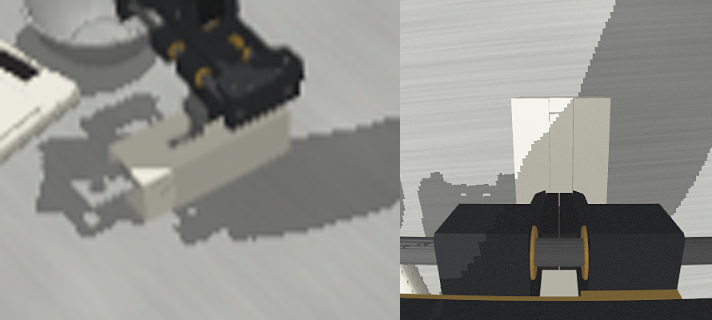

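The force rose to 27 N without further motion, so the slide is at its stop. The crop does not show the plate clearly, so I'll back off to let the slide return and look again from above the open end.

Call:
servo_tool(deltas=[[[-0.4,0,0],[0,0,0],0],[[-0.8,0,0],[0,0,0],0],[[-0.9,0,0],[0,0,0],0],[[0,-0.6,0],[0,0,0],0],[[0,-1,0],[0,0,0],0],[[0.6,-1,0],[0,0,0],0],[[1,-1,0],[0,0,0],0],[[1,-1,0],[0,0,0],100]])

```text
time: 9.4
tool_pos: [0.5119, -0.2859, 0.2435]
ee_rot: [-0.706, 0.707, -0.025, 0.027]
wrist_force: [0.7, -0.3, -0.8]
gripper_width: 0.094
```

Run:
```python
from h import *
y=-.072;X=np.array([np.cos(y),np.sin(y),0]);Y=np.array([0,0,-1.]);M=np.c_[X,Y,np.cross(X,Y)]
plan([.61,-.29,.25],M)
```

```text
t 9.4 pos [ 0.5119 -0.2859  0.2435] shift [ 2.455 -0.155  0.078] turn [ 0.0004 -0.0009  0.0016] deg [ 0.  -0.1  0.2]
```

Call:
servo_tool(deltas=[[[0.8,0,0],[0,0,0],100],[[0.8,0,0],[0,0,0],100],[[0.8,0,0],[0,0,0],100],[[0,0,0],[0,0,0],100],[[0,0,0],[0,0,0],100],[[0,0,0],[0,0,0],100],[[0,0,0],[0,0,0],100],[[0,0,0],[0,0,0],100]])

```text
time: 10.4
tool_pos: [0.6053, -0.2929, 0.2414]
ee_rot: [-0.707, 0.707, -0.026, 0.026]
wrist_force: [0.8, 0.1, 0.4]
gripper_width: 0.991
```

Run:
```python
from h import *
c=calibration("wrist");w=grab_frame("wrist");cv2.imwrite("pics/w5.png",w)
np.savez("w5.npz",**{k:np.array(v) for k,v in c.items()})
s=state();print(s["time"],s["tool_pos"],s["gripper_width"])
print(proj(c,[.568,-.2885,.047]),proj(c,[.613,-.292,.038]))
cv2.imwrite("pics/c5.png",cv2.resize(w[0:260,220:420],None,fx=2.3,fy=2.3,interpolation=cv2.INTER_CUBIC))
```

```text
10.45 [ 0.60535273 -0.29284307  0.24131277] 0.9984880207911043
[325.52540489 138.60858613] [325.28681503 181.26797541]
```

View pics/c5.png

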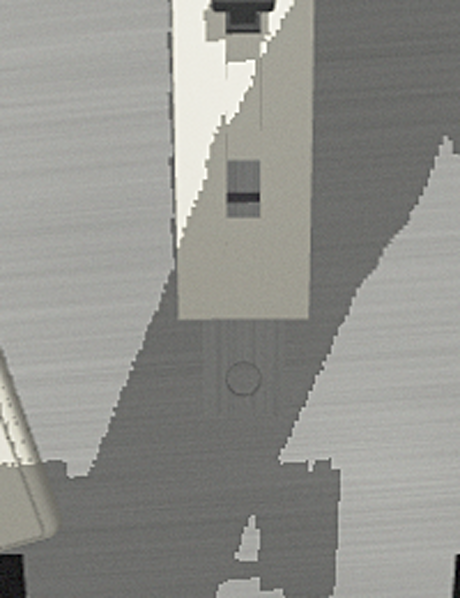

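The plate is out and the grip has sprung back. In the crop the eye is at (243,379), the plate's end at row 417, and its edges are at columns 201 and 286.

Run:
```python
from h import *
c=dict(np.load("w5.npz"));f=lambda u,v:((u+.5)/2.3-.5+220,(v+.5)/2.3-.5)
y=-.072;X=np.array([np.cos(y),np.sin(y),0]);Y=np.array([0,0,-1.]);M=np.c_[X,Y,np.cross(X,Y)];V=np.array([-X[1],X[0],0])
e=onz(c,f(243.5,379),.038);m=onz(c,f(244,319),.047);q=onz(c,f(244,417),.038)
L,Rr=onz(c,f(201,395),.038),onz(c,f(286,395),.038)
print("eye",e,"mouth",m,"end",q,"eye-mouth",(e-m)@X,"end-mouth",(q-m)@X,"width",np.linalg.norm(L-Rr),"mid",(L+Rr)/2)
g=e-.0185*X;g[2]=.018;print("grasp from mouth",(g-m)@X);plan(g,M)
```

```text
eye [ 0.59532247 -0.29038961  0.038     ] mouth [ 0.56782922 -0.28821084  0.047     ] end [ 0.61277721 -0.2914396   0.038     ] eye-mouth 0.027578754772811086 end-mouth 0.04506380960133401 width 0.03846308058030949 mid [ 0.60260603 -0.29092212  0.038     ]
grasp from mouth 0.009078754772811126
t 10.45 pos [ 0.6054 -0.2928  0.2413] shift [-0.718  5.583  0.042] turn [ 0.     -0.001   0.0001] deg [ 0.  -0.1  0. ]
```

Call:
servo_tool(deltas=[[[-0.32,0.8,0.02],[0,0,0],62],[[-0.32,0.8,0.02],[0,0,0],62],[[0,0.9,0],[0,0,0],62],[[0,0.9,0],[0,0,0],62],[[0,0.9,0],[0,0,0],62],[[0,0.8,0],[0,0,0],62],[[0,0.4,0],[0,0,0],62],[[0,0.08,0],[0,0,0],62]])

```text
time: 11.45
tool_pos: [0.5798, -0.2892, 0.0174]
ee_rot: [0.707, -0.707, 0.026, -0.026]
wrist_force: [0.7, 0.3, 0.4]
gripper_width: 0.62
```

Call:
servo_tool(deltas=[[[0,0,0],[0,0,0],62],[[0,0,0],[0,0,0],30],[[0,0,0],[0,0,0],30],[[0,0,0],[0,0,0],30],[[0,0,0],[0,0,0],30],[[0,0,0],[0,0,0],30],[[0,0,0],[0,0,0],30],[[0,0,0],[0,0,0],30]], newtons=50)

```text
time: 12.45
tool_pos: [0.5807, -0.2895, 0.0185]
ee_rot: [-0.707, 0.707, -0.026, 0.026]
wrist_force: [-0.8, 0.3, 5.5]
gripper_width: 0.395
```

Call:
servo_tool(deltas=[[[0.2,0,0],[0,0,0],0],[[0.3,0,0],[0,0,0],0],[[0.4,0,0],[0,0,0],0],[[0.4,0,0],[0,0,0],0],[[0.4,0,0],[0,0,0],0],[[0.3,0,0],[0,0,0],0],[[0,-0.4,0],[0,0,0],0],[[0,-0.6,0],[0,0,0],0]])

```text
time: 13.45
tool_pos: [0.6589, -0.2953, 0.0587]
ee_rot: [0.707, -0.707, 0.027, -0.026]
wrist_force: [0.5, -1.1, -0.8]
gripper_width: 0.398
```

Call:
servo_tool(deltas=[[[0,-1,0],[0,0,0],0],[[0,-1,0],[0,0,0],0],[[0,-1,0],[0,0,0],0],[[0,-1,0],[0,0,0],0],[[0,-1,0],[0,0,0],0],[[0,-1,0],[0,0,0],0],[[0,-0.5,0],[0,0,0],0],[[0,0,0],[0,0,0],0]])

```text
time: 14.45
tool_pos: [0.66, -0.296, 0.3217]
ee_rot: [-0.706, 0.707, -0.025, 0.028]
wrist_force: [0.9, 0.1, -0.9]
gripper_width: 0.4
```

Run:
```python
from h import *
c=calibration("wrist");w=grab_frame("wrist");cv2.imwrite("pics/w6.png",w)
s=state();print(s["time"],s["tool_pos"],s["gripper_width"],s["wrist_force"],np.round(rot(s["ee_rot"]),3))
np.savez("w6.npz",T=s["tool_pos"],A=rot(s["ee_rot"]),**{k:np.array(v) for k,v in c.items()})
cv2.imwrite("pics/c6.png",cv2.resize(w[100:400,200:450],None,fx=2,fy=2,interpolation=cv2.INTER_CUBIC))
```

```text
14.5 [ 0.65946898 -0.29555824  0.31949236] 0.39641433269580856 [-0.09033896  0.2077563  -1.77161751] [[ 0.997  0.002  0.074]
 [-0.074 -0.001  0.997]
 [ 0.002 -1.    -0.001]]
```

View pics/c6.png

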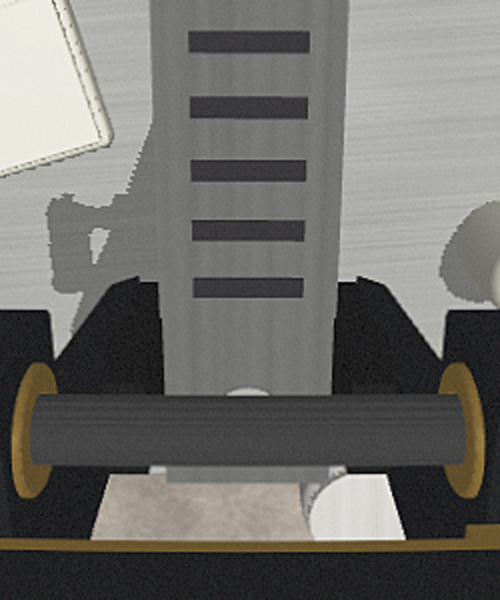

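The plate is held level between the pads with its ribbed face up. The eye is half hidden at crop (248,390), the plate's end is at row 482, and its edges are at 152/349 (row 30) and 161/338 (row 290).

Run:
```python
from h import *
c=dict(np.load("w6.npz"));A=c["A"];T=c["T"];w=cv2.imread("pics/w6.png")
C0=A.T@(c["xyz"]-T)
# top surface: fit tool y=a+b*x from edge widths (36 mm): edge rows read on image
def P(row,l,r):
    k=lambda u:(200+(u+.5)/2-.5,100+(row+.5)/2-.5)
    o,v1=ray(c,k(l));_,v2=ray(c,k(r));v1=A.T@v1;v2=A.T@v2
    v1/=v1[1];v2/=v2[1]            # per unit tool y depth
    d=.036/abs(v2[2]-v1[2]);return C0+d*(v1+v2)/2
for a in((30,152,349),(160,156,344),(290,161,338),(482,167,332)):print(np.round(P(*a)*1e3,1))
for y in(-.0195,-.016):
  for r in(482,388):
    o,v=ray(c,(324,100+(r+.5)/2-.5));v=A.T@v;print("y",y,"row",r,np.round((C0+v*(y-C0[1])/v[1])*1e3,1))
```

```text
[-65.2 -20.   -0.2]
[-40.9 -20.2  -0.3]
[-13.8 -19.5  -0.4]
[ 30.2 -22.9  -0.4]
y -0.0195 row 482 [ 32.8 -19.5  -0.6]
y -0.0195 row 388 [  8.8 -19.5  -0.6]
y -0.016 row 482 [ 35.6 -16.   -0.6]
y -0.016 row 388 [ 10.9 -16.   -0.6]
```

```bash
cat >> h.py <<'E'
YAW=.18;ZH=np.array([-np.sin(.55)*np.cos(YAW),-np.sin(.55)*np.sin(YAW),np.cos(.55)]);XH=np.array([np.cos(.55)*np.cos(YAW),np.cos(.55)*np.sin(YAW),np.sin(.55)])
MR=np.c_[XH,-ZH,np.cross(XH,-ZH)];S=np.array([.628,.1912,.1602]);EYE=np.array([.016,-.0137,-.0004])
def tgt(h,dx=0,dy=0): return S+h*ZH-MR@EYE+dx*XH+dy*MR[:,2]
E
python3 - <<'E'
from h import *
print(np.round(MR,3),np.round(state()["q"],2));plan(tgt(.055),MR)
w=R.from_matrix(rot(state()["ee_rot"]).T@MR).as_rotvec();print(w/np.deg2rad(120)/4)
print("from there, in rack axes:",MR.T@(tgt(.055)-state()["tool_pos"])/.04,tgt(.055))
E
```

```text
[[ 0.839  0.514 -0.179]
 [ 0.153  0.094  0.984]
 [ 0.523 -0.853  0.   ]] [ 0.2   0.62  0.27  1.23 -0.16  1.31  1.96]
t 14.5 pos [ 0.6595 -0.2956  0.3195] shift [-2.551  3.3   11.866] turn [ 0.0338 -0.1183 -0.2603] deg [  4.1 -14.2 -31.2]
[ 0.00843902 -0.02957981 -0.06507522]
from there, in rack axes: [-1.28405538  3.0966768  12.12319757] [0.59327016 0.1852868  0.18704627]
```

Call:
servo_tool(deltas=[[[0,0,0],[0.0084,-0.0296,-0.0651],0],[[0,0,0],[0.0084,-0.0296,-0.0651],0],[[0,0,0],[0.0084,-0.0296,-0.0651],0],[[0,0,0],[0.0084,-0.0296,-0.0651],0],[[0,0,0],[0,0,0],0],[[0,0,0.5],[0,0,0],0],[[0,0,0.9],[0,0,0],0],[[0,0,1],[0,0,0],0]])

```text
time: 15.5
tool_pos: [0.6436, -0.1967, 0.3184]
ee_rot: [0.696, -0.66, -0.253, -0.128]
wrist_force: [0.5, 0.1, -0.9]
gripper_width: 0.398
```

Call:
servo_tool(deltas=[[[0,0,1],[0,0,0],0],[[0,0,1],[0,0,0],0],[[0,0,1],[0,0,0],0],[[0,0,1],[0,0,0],0],[[0,0,1],[0,0,0],0],[[0,0,1],[0,0,0],0],[[0,0,1],[0,0,0],0],[[0,0,0],[0,0,0],0]])

```text
time: 16.5
tool_pos: [0.5915, 0.082, 0.3188]
ee_rot: [0.696, -0.659, -0.255, -0.126]
wrist_force: [-0.6, -0.3, -1.1]
gripper_width: 0.4
```

Run:
```python
from h import *
s=state();print(s["q"],s["gripper_width"],s["wrist_force"]);plan(tgt(.075),MR)
```

```text
[-0.22846976  0.1095807   0.00775562  2.05933938  0.03341835  0.42421036
  1.5131715 ] 0.3998699172156774 [-0.64100132 -0.27679387 -1.09131251]
t 16.5 pos [0.5915 0.082  0.3188] shift [-1.267  2.592  2.525] turn [-0.0032  0.0038 -0.0006] deg [-0.4  0.5 -0.1]
```

Call:
servo_tool(deltas=[[[-0.42,0.2,0.84],[-0.003,0.0038,-0.0006],0],[[-0.42,0.3,0.84],[0,0,0],0],[[-0.43,0.4,0.84],[0,0,0],0],[[0,0.6,0],[0,0,0],0],[[0,0.6,0],[0,0,0],0],[[0,0.49,0],[0,0,0],0],[[0,0,0],[0,0,0],0],[[0,0,0],[0,0,0],0]])

```text
time: 17.5
tool_pos: [0.5857, 0.1762, 0.204]
ee_rot: [0.694, -0.662, -0.25, -0.133]
wrist_force: [0.2, -0.7, -0.2]
gripper_width: 0.397
```

Run:
```python
from h import *
s=state();print(s["q"],s["gripper_width"],s["wrist_force"]);plan(tgt(.04),MR)
c=calibration("wrist");w=grab_frame("wrist");f=grab_frame("scene")
cs=calibration("scene");print(proj(c,S+.035*ZH),proj(c,S),proj(cs,S+.035*ZH))
x,y=proj(cs,S+.045*ZH).astype(int)
a=cv2.resize(f[y-50:y+50,x-55:x+55],None,fx=4,fy=4,interpolation=cv2.INTER_CUBIC);b=cv2.resize(w[:,160:480],(320,400))
cv2.imwrite("pics/c7.png",np.hstack([a,b]))
```

```text
[-0.50002488  0.31402503  0.06874774  2.14254491  0.66746821  0.19281222
  0.67547719] 0.3973746984280025 [ 0.24709764 -0.65062866 -0.21016331]
t 17.5 pos [0.5857 0.1762 0.204 ] shift [-0.03   0.856  0.194] turn [ 0.0024 -0.0036  0.0003] deg [ 0.3 -0.4  0. ]
[337.88368648 263.85800457] [335.99587246 239.77696375] [376.28323766 238.52566141]
```

View pics/c7.png

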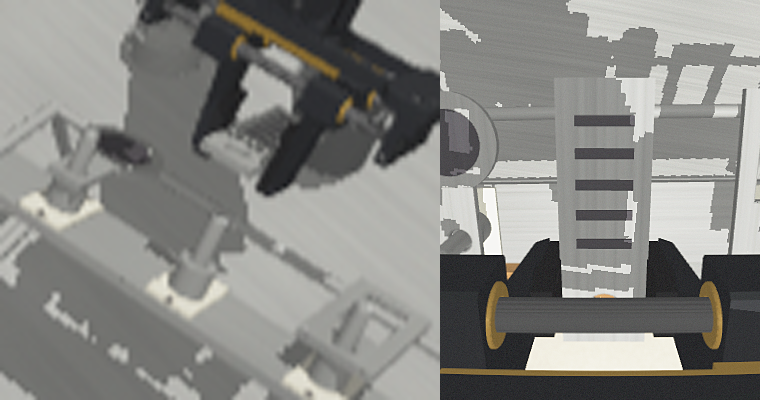

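The plate hangs level over the peg, with the peg tip at crop (220,215) of the scene view and the hand above it. Joint 6 is at its lower limit, so the last 8 mm sideways were not reached. I'll ask for those again.

Call:
servo_tool(deltas=[[[0,0,0.1],[0.0024,-0.0036,0],0],[[0,0,0.1],[0,0,0],0],[[0,0,0],[0,0,0],0],[[0,0,0],[0,0,0],0],[[0,0,0],[0,0,0],0],[[0,0,0],[0,0,0],0],[[0,0,0],[0,0,0],0],[[0,0,0],[0,0,0],0]])

```text
time: 18.6
tool_pos: [0.5841, 0.1834, 0.2032]
ee_rot: [0.695, -0.661, -0.252, -0.13]
wrist_force: [-0.1, -0.3, -1.3]
gripper_width: 0.396
```

Run:
```python
from h import *
s=state();print(s["q"],s["gripper_width"],s["wrist_force"]);plan(tgt(.04),MR)
```

```text
[-0.5116877   0.31676692  0.06740204  2.14056516  0.67413739  0.19460303
  0.66523117] 0.3960364375870317 [-0.1437708 -0.3062682 -1.263816 ]
t 18.6 pos [0.5841 0.1834 0.2032] shift [-0.012  0.842  0.006] turn [ 0.0002 -0.0001 -0.0002] deg [ 0. -0. -0.]
```

Call:
servo_tool(deltas=[[[0,0.21,0],[0,0,0],0],[[0,0.21,0],[0,0,0],0],[[0,0.21,0],[0,0,0],0],[[0,0.2,0],[0,0,0],0],[[0,0,0],[0,0,0],0],[[0,0,0],[0,0,0],0],[[0,0,0],[0,0,0],0],[[0,0,0],[0,0,0],0]])

```text
time: 19.6
tool_pos: [0.6012, 0.1867, 0.1753]
ee_rot: [0.695, -0.661, -0.252, -0.13]
wrist_force: [0.2, 0.0, -0.2]
gripper_width: 0.395
```

Run:
```python
from h import *
s=state();print(s["q"],s["gripper_width"],s["wrist_force"]);plan(tgt(.04),MR)
c=calibration("wrist");w=grab_frame("wrist");f=grab_frame("scene");cs=calibration("scene")
cv2.imwrite("pics/w8.png",w);cv2.imwrite("pics/s8.png",f);print(proj(c,S+.035*ZH),proj(cs,S+.035*ZH))
x,y=proj(cs,S+.03*ZH).astype(int)
a=cv2.resize(f[y-30:y+30,x-32:x+33],None,fx=6,fy=6,interpolation=cv2.INTER_CUBIC);b=cv2.resize(w[200:380,250:400],None,fx=2,fy=2)
cv2.imwrite("pics/c8.png",np.hstack([a,b]))
```

```text
[-0.37315432  0.39554687 -0.08474002  2.11087178  1.04019313  0.19620754
  0.32297176] 0.3954327824092425 [ 0.17265536  0.01853337 -0.23691681]
t 19.6 pos [0.6012 0.1867 0.1753] shift [-0.018  0.018  0.001] turn [ 0.0001 -0.      0.0001] deg [ 0. -0.  0.]
[323.71561818 297.38511205] [376.28323766 238.52566141]
```

View pics/c8.png

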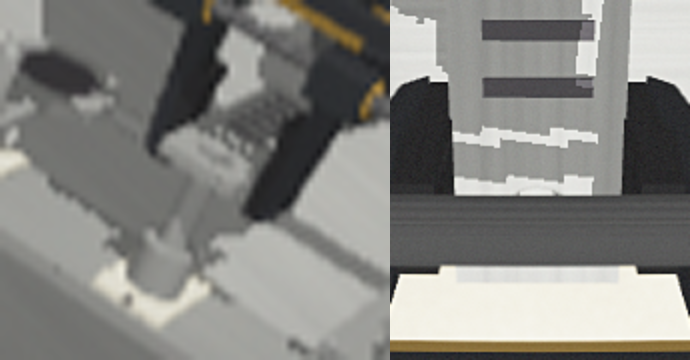

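The plate's eye end sits just over the peg tip at crop (195,195), laterally in line. I'll lower gently and watch the force.

Call:
servo_tool(deltas=[[[0,0.06,0],[0,0,0],0],[[0,0.06,0],[0,0,0],0],[[0,0.06,0],[0,0,0],0],[[0,0.06,0],[0,0,0],0],[[0,0,0],[0,0,0],0],[[0,0,0],[0,0,0],0],[[0,0,0],[0,0,0],0],[[0,0,0],[0,0,0],0]])

```text
time: 20.7
tool_pos: [0.6061, 0.1875, 0.1669]
ee_rot: [0.695, -0.661, -0.252, -0.13]
wrist_force: [0.0, 0.1, -1.0]
gripper_width: 0.395
```

Run:
```python
from h import *
s=state();print(s["q"],s["gripper_width"],"force tool",MR.T@s["wrist_force"],s["ft_torque"]);plan(tgt(.03),MR)
```

```text
[-0.35423728  0.41870497 -0.1044471   2.10239969  1.12400987  0.19599979
  0.24465772] 0.3947189212837503 force tool [-0.50126767  0.89756955  0.13273233] [-0.0460247   0.64795555 -0.00462125]
t 20.7 pos [0.6061 0.1875 0.1669] shift [-0.014  0.024  0.003] turn [ 0.0002 -0.0001 -0.0001] deg [ 0. -0. -0.]
```

Call:
servo_tool(deltas=[[[0,0.06,0],[0,0,0],0],[[0,0.06,0],[0,0,0],0],[[0,0.06,0],[0,0,0],0],[[0,0.06,0],[0,0,0],0],[[0,0.06,0],[0,0,0],0],[[0,0,0],[0,0,0],0],[[0,0,0],[0,0,0],0],[[0,0,0],[0,0,0],0]])

```text
time: 21.7
tool_pos: [0.6123, 0.1886, 0.1566]
ee_rot: [0.695, -0.661, -0.252, -0.13]
wrist_force: [0.3, 0.2, -0.7]
gripper_width: 0.397
```

Run:
```python
from h import *
s=state();print(s["q"],s["gripper_width"],"force tool",MR.T@s["wrist_force"],s["ft_torque"]);plan(tgt(.02),MR)
f=grab_frame("scene");cs=calibration("scene")
x,y=proj(cs,S+.03*ZH).astype(int)
cv2.imwrite("pics/c9.png",cv2.resize(f[y-30:y+30,x-32:x+33],None,fx=8,fy=8,interpolation=cv2.INTER_CUBIC))
```

```text
[-0.33705192  0.44691699 -0.12180418  2.0915586   1.22132221  0.19582138
  0.15371248] 0.39708038633790826 force tool [-0.10927906  0.75223976  0.10819925] [-0.04389116  0.56721706 -0.00456879]
t 21.7 pos [0.6123 0.1886 0.1566] shift [-0.014 -0.026  0.003] turn [ 0.0002 -0.     -0.0001] deg [ 0. -0. -0.]
```

View pics/c9.png

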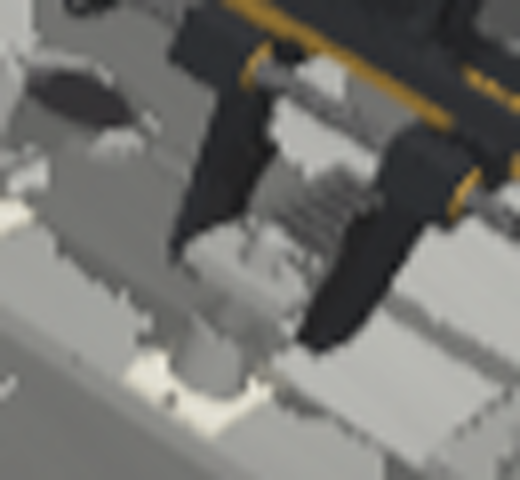

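The peg tip now shows through the eye at crop (260,245), so it is threaded. I'll lower it the rest of the way.

Call:
servo_tool(deltas=[[[0,0.07,0],[0,0,0],0],[[0,0.07,0],[0,0,0],0],[[0,0.07,0],[0,0,0],0],[[0,0.07,0],[0,0,0],0],[[0,0.06,0],[0,0,0],0],[[0,0.06,0],[0,0,0],0],[[0,0,0],[0,0,0],0],[[0,0,0],[0,0,0],0]])

```text
time: 22.75
tool_pos: [0.6205, 0.1901, 0.1429]
ee_rot: [0.695, -0.661, -0.252, -0.13]
wrist_force: [1.0, 0.6, -1.7]
gripper_width: 0.397
```

Run:
```python
from h import *
s=state();print(s["q"],s["gripper_width"],"force tool",MR.T@s["wrist_force"],s["ft_torque"]);plan(tgt(.0),MR)
```

```text
[-0.32170193  0.48410059 -0.13608778  2.07646388  1.34052861  0.19585124
  0.04207395] 0.3966820159218028 force tool [-0.01978681  2.01946926  0.37750586] [-0.04836812  0.55361148 -0.02929026]
t 22.75 pos [0.6205 0.1901 0.1429] shift [-0.013  0.073  0.004] turn [ 0.0002 -0.0001 -0.0001] deg [ 0. -0. -0.]
```

Call:
servo_tool(deltas=[[[0,0.05,0],[0,0,0],0],[[0,0.04,0],[0,0,0],0],[[0,0.03,0],[0,0,0],0],[[0,0,0],[0,0,0],0],[[0,0,0],[0,0,0],0],[[0,0,0],[0,0,0],0],[[0,0,0],[0,0,0],0],[[0,0,0],[0,0,0],0]])

```text
time: 23.75
tool_pos: [0.6216, 0.1904, 0.1417]
ee_rot: [0.695, -0.661, -0.253, -0.131]
wrist_force: [-36.5, -9.3, 43.6]
gripper_width: 0.398
```

Firm contact, so it is on the seat. I'll ease off, open, and withdraw along the peg.

Call:
servo_tool(deltas=[[[0,-0.08,0],[0,0,0],38],[[0,0,0],[0,0,0],38],[[0,0,0],[0,0,0],55],[[0,0,0],[0,0,0],55],[[0,0,0],[0,0,0],55],[[0,0,0],[0,0,0],55],[[0,0,0],[0,0,0],55],[[0,0,0],[0,0,0],55]])

```text
time: 24.75
tool_pos: [0.6214, 0.1902, 0.1415]
ee_rot: [0.695, -0.661, -0.252, -0.13]
wrist_force: [-0.3, 0.4, 0.7]
gripper_width: 0.552
```

Call:
servo_tool(deltas=[[[0,-0.3,0],[0,0,0],55],[[0,-0.4,0],[0,0,0],55],[[0,-0.4,0],[0,0,0],55],[[0,-0.4,0],[0,0,0],55],[[0,-0.4,0],[0,0,0],55],[[0,-0.4,0],[0,0,0],55],[[0,-0.4,0],[0,0,0],55],[[0,0,0],[0,0,0],55]])

```text
time: 25.75
tool_pos: [0.5661, 0.1802, 0.2346]
ee_rot: [0.695, -0.66, -0.253, -0.131]
wrist_force: [1.0, 0.3, 0.3]
gripper_width: 0.552
```

Run:
```python
from h import *
s=state();print(s["time"],s["q"],s["gripper_width"],s["wrist_force"],s["tool_pos"])
c=calibration("wrist");w=grab_frame("wrist");f=grab_frame("scene");cs=calibration("scene");np.savez("w10.npz",**{k:np.array(v) for k,v in c.items()})
cv2.imwrite("pics/w10.png",w);cv2.imwrite("pics/s10.png",f)
x,y=proj(cs,S-.02*XH).astype(int)
a=cv2.resize(f[y-40:y+40,x-40:x+40],None,fx=5,fy=5,interpolation=cv2.INTER_CUBIC)
cv2.imwrite("pics/c10.png",np.hstack([a,w[:,130:510]]))
```

```text
25.75 [-0.09464604  0.26231493 -0.42185757  2.1351654   0.86851712  0.34270898
  0.50846446] 0.5515154003529082 [0.99813729 0.31039039 0.25077807] [0.56608736 0.18017752 0.2346311 ]
```

I have used all 12 views, so I'll check the hang numerically from the dark ribs.

Run:
```python
from h import *
def ribs(im,roi):
    x,y,w,h=roi;g=cv2.cvtColor(im[y:y+h,x:x+w],6)
    m=(g<85).astype(np.uint8)*255;out=[]
    for k in cv2.findContours(m,0,1)[0]:
        (a,b),(l,s),_=cv2.minAreaRect(k);L,W=max(l,s),min(l,s)
        if L>25 and 4<W<22 and L/W>2.5: out.append((a+x,b+y,L,W))
    return sorted(out,key=lambda r:r[1])
def onplane(c,p,h):
    o,v=ray(c,p);d=(S+h*ZH-o)@ZH/(v@ZH);return o+d*v
c6=dict(np.load("w6.npz"));A,T=c6["A"],c6["T"]
print("w6:")
for r in ribs(cv2.imread("pics/w6.png"),(260,100,120,160)):
    o,v=ray(c6,r[:2]);o=A.T@(o-T);v=A.T@v;P=o+v*(-.0197-o[1])/v[1];print(np.round(P*1e3,1),"rel eye x",round((P[0]-.016)*1e3,1))
c=dict(np.load("w10.npz"));print("w10:",proj(c,S),proj(c,S-.1*XH))
for r in ribs(cv2.imread("pics/w10.png"),(230,0,200,330)):
    P=onplane(c,r[:2],.006)-S;print(np.round(r,1),"x,y",np.round(np.array([P@XH,P@MR[:,2]])*1e3,1), "len mm at plane",round(r[2]/340*1e3*((S-c['xyz'])@rot(c['orientation'])[:,2]),1))
```

```text
w6:
[-63.  -19.7  -0.6] rel eye x -79.0
[-50.9 -19.7  -0.6] rel eye x -66.9
[-38.7 -19.7  -0.8] rel eye x -54.7
[-26.6 -19.7  -0.6] rel eye x -42.6
[-14.4 -19.7  -0.8] rel eye x -30.4
w10: [323.9302882  221.38536366] [323.8279899   81.34971531]
[323.5 148.5  31.    5. ] x,y [-55.3  -0.3] len mm at plane 23.3
```

Run:
```python
from h import *
c=dict(np.load("w10.npz"));w=cv2.imread("pics/w10.png");g=cv2.cvtColor(w,6)
prof=np.median(g[90:260,312:336],axis=1).astype(int);print(list(zip(range(90,260),prof.tolist()))[::1])
for x in(-.0789,-.0667,-.0545,-.0424,-.0302,0): print(x,proj(c,S+.006*ZH+x*XH))
print("tip",proj(c,S+.035*ZH), "end -94",proj(c,S+.006*ZH-.094*XH))
for r in(140,160,180):
    print(r,g[r,290:360].tolist())
```

```text
[(90, 134), (91, 140), (92, 141), (93, 142), (94, 142), (95, 140), (96, 140), (97, 141), (98, 139), (99, 141), (100, 141), (101, 143), (102, 143), (103, 145), (104, 145), (105, 144), (106, 144), (107, 144), (108, 143), (109, 146), (110, 110), (111, 67), (112, 70), (113, 73), (114, 72), (115, 64), (116, 124), (117, 142), (118, 142), (119, 141), (120, 141), (121, 140), (122, 140), (123, 140), (124, 138), (125, 137), (126, 139), (127, 145), (128, 101), (129, 68), (130, 67), (131, 69), (132, 69), (133, 62), (134, 100), (135, 139), (136, 139), (137, 138), (138, 137), (139, 138), (140, 139), (141, 138), (142, 141), (143, 140), (144, 141), (145, 147), (146, 88), (147, 67), (148, 67), (149, 69), (150, 68), (151, 58), (152, 124), (153, 140), (154, 138), (155, 136), (156, 134), (157, 136), (158, 142), (159, 141), (160, 140), (161, 142), (162, 149), (163, 103), (164, 66), (165, 83), (166, 84), (167, 83), (168, 88), (169, 149), (170, 215), (171, 214), (172, 214), (173, 213), (174, 212), (175, 212), (176, 213), (177, 216), (178, 220), (179, 227), (180, 100), (181, 100), (182, 101), (183, 103), (1
[... 1538 characters left out ...]
23]
160 [193, 195, 194, 192, 195, 198, 195, 195, 208, 214, 207, 203, 208, 213, 213, 210, 211, 203, 203, 201, 211, 216, 215, 210, 203, 210, 209, 207, 205, 200, 224, 134, 128, 135, 137, 140, 139, 136, 140, 138, 135, 134, 141, 134, 137, 142, 139, 139, 135, 136, 137, 144, 141, 143, 138, 131, 132, 135, 135, 131, 186, 203, 195, 197, 196, 196, 193, 198, 197, 193]
180 [204, 203, 203, 214, 130, 124, 135, 125, 146, 219, 214, 206, 210, 212, 213, 210, 212, 212, 118, 84, 89, 90, 90, 71, 70, 99, 100, 102, 99, 101, 99, 156, 157, 103, 98, 160, 106, 102, 101, 98, 95, 99, 103, 100, 145, 150, 155, 101, 146, 194, 224, 218, 216, 215, 209, 203, 215, 212, 217, 215, 210, 210, 210, 204, 208, 209, 210, 211, 206, 210]
```

The five ribs lie within about 1 px of where a fully seated, flat plate would put them. The hand is about 110 mm clear along the peg, so I'm handing in.

```bash
python3 -c "
from bench import *
s=state();print(s['time'],abs(s['joint_velocities']).max(),s['wrist_force'])
print(sign_off())"
```

```text
25.85 0.01097098098906472 [ 0.06700497  0.07833982 -0.33597942]
the job is handed in; nothing more can be done
None
```

I pushed the ejector to its stop, pulled the plate clear of the cassette, and threaded its eye onto the empty middle peg. I pressed it home against the collar, let go, and handed in at about 25.9 s.

**Last checks:**
- **Plate:** in the last wrist image, all five ribs were within about 1 pixel of where they would be with the plate flat and fully seated. The ribs face outward, and the sideways error is about 0.3 mm.
- **Peg setting:** I measured the peg about 3 mm up the slope from nominal, inside the 13.5 mm limit.
- **Ejector:** the grip had sprung back when I looked, right after the push.
- **Hand:** it was open, about 110 mm clear along the peg, with near-zero wrist force.

**Not clean or not confirmed:**
- **Seating force:** the final press peaked at about 58 N at the wrist. It acted through the gripped plate and I eased off at once, but it is above the 40 N limit for arm or gripper-body contact, if that rule counts contact through the plate.
- **Joint limit:** joint 6 ran at its lower limit during the approach to the peg and while lowering the plate. One move fell 8 mm short there, and I made it up.
- **No final look:** the viewer reached its 12-picture limit, so the final hang was checked by numbers only. I did not measure the bystanders again.

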